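Pin down the boiler and lock the linchpin

TASK

Lock the coffee machine's boiler in its cradle: take the linchpin (the one with the sprung wire ring) out of the pin rack, push it all the way through the fork of the cradle from its open, lipped side until its head meets the fork, then swing the ring over so that it snaps shut past the end of the pin. Keep the ring open until the pin is home, and leave the plain pin, jug, can and portafilter as they stand.

Things in the scene. Friction and masses are not known exactly. Their poses are not given: they have to be found in the camera images.
- hole_mouth (a point): Middle of the mouth of the steel fork's cross hole, 140 mm above the bench, on the fork's lipped cheek. y: the hole's axis, pointing out of the mouth; the pin goes in along -y, its head ending at +y. Hole 14.5 mm across, straight through, 44 mm long. Fork 36 mm wide in x, its top 22 mm above the hole axis. Fixed, but its place and heading vary.
- lip (a point): Top middle of the small lip under the mouth, 12 mm wide in x, standing 24 mm out from the cheek along +y; its top is 12 mm below the hole's axis. The pin's head lies just over it, which stops the pin from turning. Axes as hole_mouth.
- boiler_mid (a point): Middle of the lying copper boiler in the same fixed cradle: 90 mm diameter, 170 mm long along y, its top 103 mm above the bench; 115 mm in +x of the fork. A hold-down bar, top 118 mm above the bench, runs along x from the fork over it to a bracket 111 mm beyond this point. Base plate 8 mm high, x from -160 to +140 mm, y +-55 mm of this point. Axes as hole_mouth.
- linchpin_grip (a point): Middle of the linchpin's steel head block: 14 mm (x), 40 mm (y), 20 mm (z). The 12 mm round shank, 60 mm long, last 10 mm tapered, points along -y. 0.19 kg. Starts level in one bay of the rack: about 46 mm of shank sticks out of the mouth, the head hidden under the top strip. Laid on a flat surface it rests steady and level on the head, axis 10 mm up.
- linchpin_tip (a point): End of the linchpin's shank, on its axis, 80 mm from linchpin_grip along -y. Axes as linchpin_grip. With the pin home the tip stands out 16 mm beyond the fork.
- ring (a joint): Swing of the linchpin's ring, rad. 0: open, pointing back from the head, 11 degrees above level. 2.95: shut, lying level round the shank, its cross bar 6 mm beyond the tip. It swings up over the pin. Light spring (0.012 N m towards shut) against its own weight: with the pin level it drops back open from below 0.8, snaps shut from above 1.2. Starts open. Hinge: cross rod along x, 56 mm wide, 16 mm behind linchpin_grip (+y).
- ring_bar (a point): Middle of the ring's cross bar, the end of the ring, 107 mm from its hinge. Bar 10 mm thick, 36 mm long along x; the rest of the ring is a bail of 6 mm wire, 50 mm wide inside, so it passes round the fork. The bar can be pinched from above with a finger before and behind, and turns between them.
- rack_front (a point): Fixed wooden pin rack, 176 mm wide, 180 mm deep, 77 mm high. This point: middle of the front edge of the bays' floor, 30 mm above the bench. Two bays open to -y and run along +y; centres at x = -42.5 and +42.5 mm, 79 mm wide. A top strip covers the first 68 mm behind the mouth, its underside 42 mm above the bay floor; behind it the bays are open above.
- plain_pin_mid (a point): Plain pin in the other bay, lying the same way: thicker 18 mm shank 60 mm long along -y, square bar head 14 x 110 x 20 mm, no ring; this point is 20 mm behind the shank's root; does not fit the hole. Bystander.
- jug_mid (a point): Middle of an upright steel milk jug, 72 mm diameter, 80 mm tall, its handle along its +y, reaching about 65 mm from its axis. Bystander.
- can_mid (a point): Middle of an upright metal grease can, 66 mm diameter, 70 mm tall. Bystander.
- portafilter_mid (a point): Middle of the basket of a portafilter lying flat, 70 mm diameter, 32 mm tall; its black handle, 26 mm thick, points along its -y and ends 160 mm from this point. Bystander.
Not all that is in view belongs to the job. What is shaped like the part that bears linchpin_grip but purple is not meant.

How it is judged:
On the way, in this order (a step that is already met when the one before it is completed fails the run):
1. the linchpin is pushed home through the fork, its ring still open (y of linchpin_grip in the frame of hole_mouth between 0.014 and 0.026 m and distance between linchpin_grip and hole_mouth below 0.028 m and angle between the y axis of linchpin_grip and the y axis of hole_mouth, either way round below 0.15 rad and value of joint ring below 1.3 rad), for 0.2 s.
2. the ring is swung over and shut past the end of the pin (y of linchpin_grip in the frame of hole_mouth between 0.014 and 0.026 m and distance between linchpin_grip and hole_mouth below 0.028 m and angle between the y axis of linchpin_grip and the y axis of hole_mouth, either way round below 0.15 rad and value of joint ring above 2.75 rad), for 0.2 s.
At the end, for the whole second after the job is handed in: The linchpin is through the fork from the lipped side with its head within 6 mm of the near cheek and in line with the hole within 0.15 rad, the ring is shut (joint above 2.75 rad) (all of step 2); the robot touches nothing.
It fails at once if the jug is pushed more than 30 mm or tipped over (distance of jug_mid from where it was at the start of the episode above 0.03 m or angle between jug_mid's own z axis and vertical above 0.6 rad).
It fails at once if the can is pushed more than 30 mm or tipped over (distance of can_mid from where it was at the start of the episode above 0.03 m or angle between can_mid's own z axis and vertical above 0.6 rad).
It fails at once if the portafilter is pushed more than 30 mm or tipped over (distance of portafilter_mid from where it was at the start of the episode above 0.03 m or angle between portafilter_mid's own z axis and vertical above 0.6 rad).
It fails at once if the plain pin is pushed more than 30 mm or tipped over (distance of plain_pin_mid from where it was at the start of the episode above 0.03 m or angle between plain_pin_mid's own z axis and vertical above 0.6 rad).
It fails at once if the ring clasps the tip before the pin is in the fork (value of joint ring above 2.4 rad and distance between linchpin_grip and hole_mouth above 0.06 m).
It also fails if it takes over 72 s, if anything falls off the work surface, if the arm or the gripper's body presses on something with over 40 N, if the wrist force passes 120 N, or if a joint passes its speed limit or range.

ROBOT

A 6-joint arm with a two-finger parallel gripper is mounted at the origin on the work surface. World frame = base frame: x ahead of the robot, y to its left, z up, the work surface at z = 0. Lengths are in m, angles in rad, forces in N, time in s.
With the tool pointing down it reaches from about 0.35 to 0.875 m from the base axis. Payload 4.2 kg.
Tool frame: the origin (TCP) lies between the finger pads; the fingertips stand 14 mm ahead of it and the grasp point (between the pads) lies 5 mm behind it; z points along the fingers, y is the line along which they close (so a half turn about z gives the same grasp; the last joint's range is limited). The gripper opens to 87 mm and grips with 3 to 60 N. Pads are 19 mm wide; open, the fingers measure 117 mm over their backs; the gripper's body (75 mm by 190 mm) begins 51 mm behind the grasp point.
Start: joints at [1.367, 0.385, 0.008, 0, -1.194, -0.259], TCP at [0.279, 0.559, 0.237] pointing down, gripper open.
Joint ranges: [-3.14, 3.14], [-1.21, 2.06], [-1.07, 1.41], [-3.16, 2.05], [-2.99, -0.16], [-3.1, 3.1]. Speed limits (rad/s): [2.79, 2.79, 3.14, 3.14, 3.14, 3.14].

INTERFACE

Orientations are given as a rotation vector (axis times angle).
In Python, from rig import r, read_camera, silhouettes gives the robot as it stands. The module is installed in compiled form; this text tells all that it offers.
- The arm moves only by the tool send_rows, never from a script. Its argument "deltas" is a list of rows, each a list of 4 numbers: the shift along the world's x, y, z in m, then the turn about the world's z in degrees. A call has 1 to 5 rows; each row shifts and turns the commanded pose from where the row before left it; what a row does not reach is not made up. A row lasts 1/12 s, in which the tool goes at most 41.7 mm and 7.16 degrees, less where a joint would pass 70% of its speed; a pose out of reach is approached as far as the arm can. A call is refused whole if a number of a shift passes 0.0417 or a number of a turn 7.16, either way. A call with a gripper value outside its range is refused whole. "jaw" is the closure in counts, from 0 (fully open) to 255 (shut), set as the call begins (left out, the last holds). The fingers move at their own pace and stop on an object; "grip_force" is the grip in N (left out, the last holds). Time passes only in rows, so rows that do not move let the fingers close. It gives the time, the measured TCP pose, the force, the opening and the grip force at its end, in the units of the state.
- r.sense(): the state, without advancing time (a new reading comes with each control period).
- read_camera(name): name is "scene" or "top"; returns a dict with "image" (384x512x3 uint8, blue, green, red), "z_map" (384x512 float32, m along the optical axis (not along the pixel's ray), 0 where there is no reading), "vertical_fov" (degrees; the focal length in pixels is half the picture's height over the tangent of half this angle, whatever the lens; pixels are square), "cx", "cy" (the principal point, pixels), "eye" and "orientation" of the camera in the world. Camera axes: x right, y down, z forward; pixel columns grow to the right and rows downward; lengths in m; the calibration is good to about 2 mm. A picture is of the moment at which its call begins.
- r.sign_off(): hands the job in; it is judged then, once.
Trained networks look in a picture, given as the dict that the camera call returned (one of the last four; its "shot" number tells which), for a name from the list of things; names that differ only in an ending like _2 or _b are one class to them, and where a whole thing is asked for, a point or a joint stands for the part that bears it (a point fixed in the world has none). Each returns a list of dicts, best first, with "score" (0 to 1); they miss things now and then, are a little off and sometimes report something else, mostly with a low value. They report only what shows in the picture. A call takes as long as a camera call. They do not tell look-alikes from the thing itself.
- silhouettes(picture, query): "region" (384x512 bool, what is visible of it) and "box" ([left, top, width, height] in pixels, round what is visible of it).
The state is a dict: "time_s": time; "q": joint angles; "joint_vel": joint speeds; "joint_torque": joint torques, N m; "eef_pos": TCP position; "eef_rot": TCP orientation; "wrist_force": force on the tool from outside, world axes, zero at the start; "torque": the same for the moment, N m; "opening": opening from 0.0 (shut) to 1.0 (fully open); "grip_force": force on a finger pad.
Only numpy, scipy, OpenCV 4.12 (cv2) and the standard library are available. Lean on these libraries where they do the work, as an engineer would, in place of code of your own. Each camera call takes 0.05 s, during which the arm holds its last target. There are 200 camera calls.

## Working session

There is one attempt and no reset: what is moved stays moved. The work goes in short steps, Python scripts to look and compute and a tool call to move; the robot and the scene stay as the last step left them, time stands still between calls to the robot, and variables do not carry over. Pictures are saved under pics/ and viewed, at most 10 in all, crops included, and the job is handed in when it is done.

Besides the shell and the picture viewer there is one more tool, called after "Call:" as a command line: name --pt "numbers of a row" for each row, then --argument value for the rest. send_rows: Moves the arm, as the interface text tells. Its arguments: {"type":"object","properties":{"deltas":{"type":"array"},"jaw":{"type":"number"},"grip_force":{"type":"number"}},"required":["deltas"]}

```bash
mkdir -p pics; cat > h.py <<'E'
import numpy as np, cv2
from scipy.spatial.transform import Rotation as R
from rig import r, read_camera, silhouettes
def Rm(c):
    o=np.asarray(c["orientation"],float)
    return o if o.shape==(3,3) else (R.from_rotvec(o).as_matrix() if o.size==3 else R.from_quat(o).as_matrix())
def f(c): return c["image"].shape[0]/2/np.tan(np.radians(c["vertical_fov"])/2)
def cloud(c):
    z=c["z_map"]; v,u=np.mgrid[:z.shape[0],:z.shape[1]]
    p=np.stack([(u-c["cx"])/f(c)*z,(v-c["cy"])/f(c)*z,z],-1)
    P=p@Rm(c).T+np.asarray(c["eye"]); P[z<=0]=np.nan
    return P
E
python3 - <<'E'
from h import *
s=r.sense(); print(s)
ims=[]
for n in ["scene","top"]:
    c=read_camera(n); print(n,c["vertical_fov"],c["cx"],c["cy"],c["eye"],c["orientation"],f(c))
    cv2.imwrite(f"pics/{n}0.png",c["image"]); np.save(n+"0.npy",cloud(c))
    P=cloud(c)
    for q in ["linchpin_grip","ring","hole_mouth","rack_front","plain_pin_mid","jug_mid","can_mid","portafilter_mid","boiler_mid"]:
        try:
            for d in silhouettes(c,q)[:3]:
                m=d["region"]; print(n,q,round(d["score"],2),d["box"],m.sum(),np.nanmedian(P[m],0).round(3))
        except Exception as e: print(q,e)
E
```

```text
{'time_s': 0.0, 'q': array([ 1.36660673e+00,  3.85588352e-01,  6.60800791e-03, -4.99536949e-04,
       -1.19399538e+00, -2.58605343e-01]), 'joint_vel': array([-0.00167195, -0.0009726 , -0.00052335,  0.00120606, -0.00117001,
        0.00253311]), 'joint_torque': array([-1.36790122e-04, -3.90668428e+01,  1.87401813e+01,  4.21997845e+00,
        1.09921544e-02, -1.83057668e-04]), 'eef_pos': array([0.27875448, 0.55874808, 0.23543333]), 'eef_rot': array([ 3.05566008e+00, -7.20265541e-01, -6.35463731e-04]), 'wrist_force': array([0.54134423, 0.32132992, 0.61305578]), 'torque': array([-0.00449634,  0.03894443, -0.02857612]), 'grip_force': 0.0, 'opening': 0.9998874380599901}
scene 57.831580196313226 249.59705960874138 184.65838208215047 [0.87504799 0.01471627 0.85478395] [-2.29484552 -1.38408746  0.37998873] 347.58096437419465
scene linchpin_grip 0.85 [360.2, 125.5, 25.8, 53.0] 240 [0.516 0.613 0.02 ]
scene linchpin_grip 0.8 [255.9, 155.3, 60.8, 43.6] 112 [0.494 0.254 0.046]
scene linchpin_grip 0.58 [236.1, 114.5, 66.7, 13.6] 231 [0.281 0.396 0.019]
scene ring 0.59 [235.7, 116.6, 40.5, 11.2] 
[... 1358 characters left out ...]
[183.8, 204.5, 32.1, 25.0] 158 [0.453 0.401 0.059]
top ring 0.63 [186.3, 278.4, 44.7, 36.7] 320 [0.254 0.331 0.023]
top hole_mouth 0.72 [365.2, 105.5, 75.3, 110.6] 5724 [ 0.624 -0.158  0.086]
top hole_mouth 0.72 [172.8, 159.3, 72.0, 71.6] 4588 [0.516 0.356 0.066]
top rack_front 0.74 [168.7, 159.1, 78.4, 76.4] 4526 [0.519 0.355 0.069]
top plain_pin_mid 0.76 [195.1, 176.0, 59.0, 7.9] 245 [0.569 0.349 0.049]
top jug_mid 0.94 [260.3, 222.6, 38.6, 31.5] 710 [0.413 0.155 0.007]
top can_mid 0.63 [262.4, 122.3, 25.9, 28.4] 584 [0.688 0.183 0.069]
top portafilter_mid 0.64 [392.0, 248.8, 78.8, 31.7] 1045 [ 0.359 -0.194  0.03 ]
top boiler_mid 0.61 [363.7, 103.5, 79.3, 113.4] 5823 [ 0.623 -0.158  0.084]
```

```bash
python3 - <<'E'
import cv2
a=cv2.imread("pics/scene0.png"); b=cv2.imread("pics/top0.png")
cv2.imwrite("pics/s1.png",cv2.resize(a,(800,600),interpolation=cv2.INTER_CUBIC))
cv2.imwrite("pics/t1.png",cv2.resize(b,(800,600),interpolation=cv2.INTER_CUBIC))
E
```

```text
(no output)
```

View pics/s1.png

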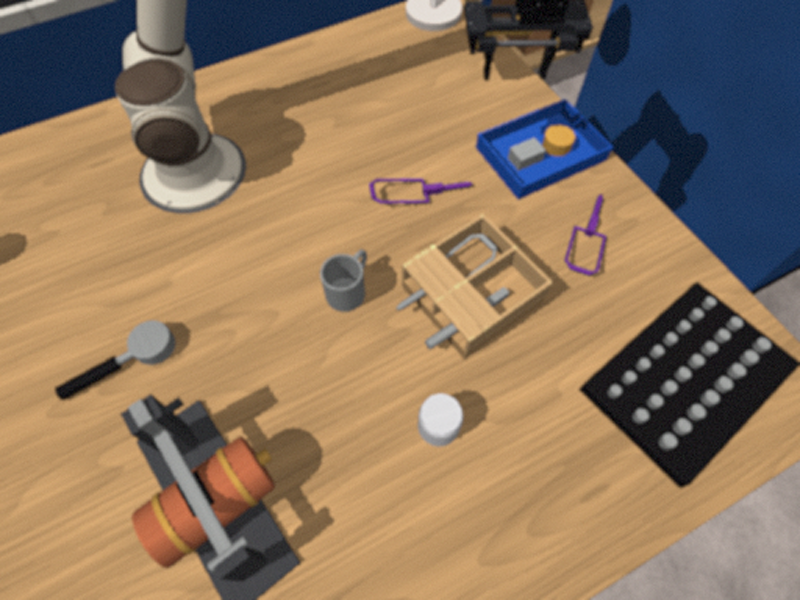

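View pics/t1.png

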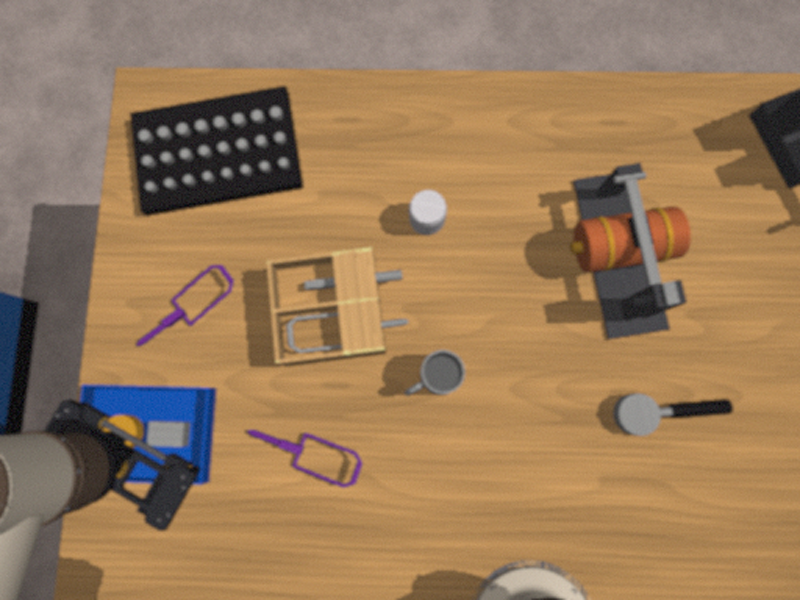

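Both views show the rack with its mouth facing -y. The linchpin, with its ring visible behind the strip at top-view (310,333), has its shank sticking out at (395,323). The plain pin is at (388,278). The fork is the grey block at (668,293), and its mouth should face left (+y). The purple pins are decoys. Next I'll fit these features from the depth maps.

```bash
python3 - <<'E'
from h import *
A=np.load("scene0.npy"); B=np.load("top0.npy")
def sel(P,x,y,z):
    Q=P.reshape(-1,3); m=(Q[:,0]>x[0])&(Q[:,0]<x[1])&(Q[:,1]>y[0])&(Q[:,1]<y[1])&(Q[:,2]>z[0])&(Q[:,2]<z[1]); return Q[m]
def rect(Q): 
    (c,s,a)=cv2.minAreaRect((Q[:,:2]*1000).astype(np.float32)); return np.round(c,1),np.round(s,1),round(a,1),len(Q),np.median(Q[:,2]).round(4)
for n,P in (("scene",A),("top",B)):
    print(n,"bench z",np.nanmedian(sel(P,(.3,.6),(-.05,.1),(-.02,.02))[:,2]))
    print("rack top",rect(sel(P,(.40,.66),(.24,.46),(.068,.09))))
    print("strip",rect(sel(P,(.40,.66),(.285,.345),(.068,.09))))
    print("fork top",rect(sel(P,(.42,.62),(-.25,-.08),(.15,.175))))
    print("bar",rect(sel(P,(.56,.80),(-.25,-.08),(.112,.130))))
    print("boiler",rect(sel(P,(.5,.8),(-.3,.0),(.06,.106))))
    print("plate",rect(sel(P,(.4,.9),(-.3,.0),(.004,.014))))
    for nm,x in (("lin",(.45,.52)),("plain",(.55,.62))):
        Q=sel(P,x,(.22,.29),(.025,.062)); print(nm,rect(Q))
        if len(Q)>5:
            for y0 in np.arange(.22,.29,.01):
                q=Q[(Q[:,1]>=y0)&(Q[:,1]<y0+.01)]
                if len(q): print("   ",y0.round(2),len(q),q[:,0].min().round(4),q[:,0].max().round(4),q[:,2].max().round(4))
E
```

```text
scene bench z 0.00014064682994946454
rack top (array([519.1, 353. ]), array([177.6, 182.3]), 8.4, 2239, np.float64(0.0767))
strip (array([525.4, 314.9]), array([ 59.7, 186.1]), 90.0, 1167, np.float64(0.0768))
fork top (array([ 533.3, -185.2]), array([36.8, 44.5]), 10.4, 414, np.float64(0.1578))
bar (array([ 657.4, -162.9]), array([200.4,  49.8]), 10.5, 1220, np.float64(0.1184))
boiler (array([ 641.9, -156.6]), array([181.5, 195.5]), 53.2, 3414, np.float64(0.0955))
plate (array([ 623. , -162.6]), array([440.1, 266. ]), 0.2, 2924, np.float64(0.0079))
lin (array([485.9, 258.5]), array([53.6, 67.5]), 59.7, 206, np.float64(0.0317))
    0.22 16 0.4933 0.5031 0.0479
    0.23 17 0.4912 0.5014 0.0485
    0.24 17 0.4891 0.5008 0.0485
    0.25 57 0.4501 0.5111 0.0606
    0.26 79 0.4503 0.5196 0.0479
    0.27 20 0.4744 0.5194 0.0322
plain (array([588. , 256.9]), array([69.8, 61.2]), 9.4, 273, np.float64(0.0439))
    0.22 21 0.5735 0.5895 0.0486
    0.23 26 0.5726 0.5887 0.0499
    0.24 26 0.571 0.5879 0.0517
    0.25 26 0.5706 0.5857 0.0509
    0.26 31 0.551 0.5848 0.0515
    0.27 91 0.5503 0.61
[... 410 characters left out ...]
.1188))
boiler (array([ 629.2, -159.1]), array([191.5, 197.1]), 61.4, 2098, np.float64(0.0952))
plate (array([ 650. , -149.9]), array([299.8, 498. ]), 90.0, 2340, np.float64(0.0079))
lin (array([484.2, 239.2]), array([58.8, 38.2]), 7.1, 75, np.float64(0.045))
    0.22 12 0.4933 0.5033 0.0484
    0.23 18 0.4921 0.5036 0.0493
    0.24 17 0.4899 0.5004 0.0496
    0.25 24 0.4529 0.5006 0.0594
    0.26 4 0.5018 0.5111 0.0332
plain (array([587.1, 250.4]), array([64.7, 46.7]), 8.9, 122, np.float64(0.047))
    0.22 12 0.5744 0.5881 0.051
    0.23 19 0.5726 0.5886 0.0519
    0.24 27 0.5716 0.5884 0.0534
    0.25 25 0.5694 0.5851 0.0513
    0.26 24 0.5516 0.5852 0.0548
    0.27 15 0.5653 0.6157 0.0483
```

```bash
python3 - <<'E'
import cv2
a=cv2.imread("pics/scene0.png")[145:235,225:345]; b=cv2.imread("pics/top0.png")[150:250,165:265]
c=cv2.imread("pics/scene0.png")[240:384,70:210]; d=cv2.imread("pics/top0.png")[95:225,355:455]
import numpy as np
g=lambda i:cv2.resize(i,(400,300),interpolation=cv2.INTER_CUBIC)
cv2.imwrite("pics/c1.png",np.vstack([np.hstack([g(a),g(b)]),np.hstack([g(c),g(d)])]))
E
```

```text
(no output)
```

View pics/c1.png

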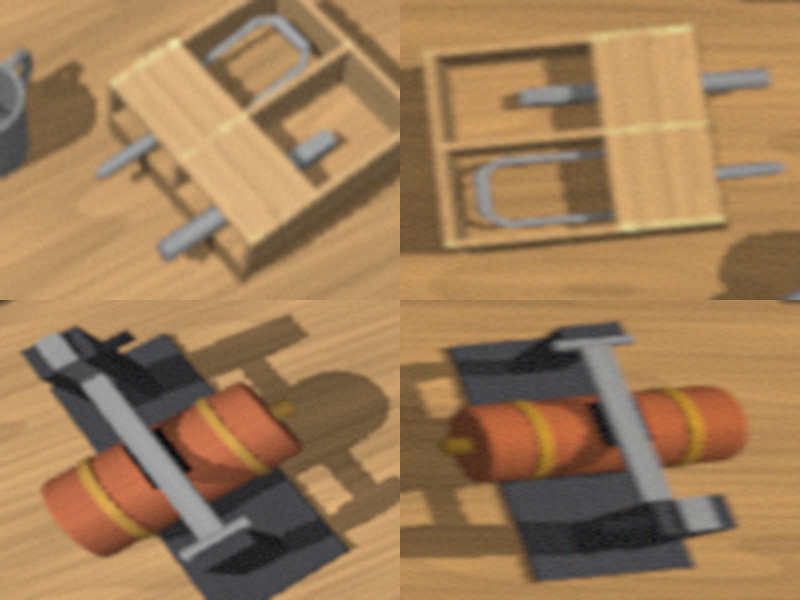

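The crops confirm the linchpin: it has a thin shank and a wire bail. Rack yaw is about 8.5° and fork yaw about 10.5°, with the lip on the +y side. I'll move above the shank and check the lip depth at the same time.

Call:
send_rows --pt "0.0195 -0.0288 0 -5" --pt "0.0195 -0.0288 0 -5" --pt "0.0195 -0.0288 0 -5" --pt "0.0195 -0.0288 0 -5" --pt "0.0195 -0.0288 0 -5" --jaw 150 --grip_force 50

```text
time_s: 1.42
eef_pos: [0.3771, 0.4139, 0.2367]
eef_rot: [-2.827, 1.37, -0.0]
wrist_force: [0.7, 0.0, -0.2]
opening: 0.706
grip_force: 0.0
```

Call:
send_rows --pt "0.0195 -0.0288 0 -5" --pt "0.0195 -0.0288 0 -5" --pt "0.0195 -0.0288 0 -5" --pt "0.0195 -0.0288 0 -5" --pt "0.0195 -0.0288 0 -5"

```text
time_s: 1.83
eef_pos: [0.4747, 0.2698, 0.2369]
eef_rot: [-2.462, 1.95, -0.0]
wrist_force: [0.5, 0.3, 0.5]
opening: 0.425
grip_force: 0.0
```

Call:
send_rows --pt "0.0195 -0.0288 0 -5" --pt "0 0 0 0" --pt "0 0 0 0" --pt "0 0 0 0"

```text
time_s: 2.17
eef_pos: [0.4935, 0.2424, 0.2366]
eef_rot: [-2.379, 2.051, 0.0]
wrist_force: [-0.3, 0.0, 0.4]
opening: 0.413
grip_force: 0.0
```

```bash
cat >> h.py <<'E'
def st():
    s=r.sense(); M=R.from_rotvec(s["eef_rot"]).as_matrix()
    print("t",round(s["time_s"],2),"pos",(s["eef_pos"]*1000).round(1),"tooly",np.degrees(np.arctan2(M[1,1],M[0,1])).round(2),"tilt",M[:,2].round(3),"F",s["wrist_force"].round(1),"T",s["torque"].round(2),"open",round(s["opening"]*87,1),"g",round(s["grip_force"],1),"q",s["q"].round(2))
    return s
E
python3 - <<'E'
from h import *
st()
for n in ["scene0","top0"]:
    P=np.load(n+".npy").reshape(-1,3)
    a=np.radians(10.5); o=np.array([.530,-.1634,0]); d=P-o; X=d[:,0]*np.cos(a)+d[:,1]*np.sin(a); Y=-d[:,0]*np.sin(a)+d[:,1]*np.cos(a); Z=P[:,2]
    print(n)
    for y0 in range(-56,32,4):
        row=[]
        for x0 in range(-24,30,6):
            m=(X*1e3>=x0)&(X*1e3<x0+6)&(Y*1e3>=y0)&(Y*1e3<y0+4); row.append(int(np.max(Z[m])*1000) if m.any() else -1)
        print(y0,row)
E
```

```text
t 2.17 pos [493.5 242.4 236.6] tooly -171.53 tilt [ 0.  0. -1.] F [-0.3  0.   0.4] T [ 0.13 -0.04 -0.04] open 35.9 g 0.0 q [ 0.75  0.26 -0.18 -0.   -1.14 -0.6 ]
scene0
-56 [-1, -1, -1, 9, 9, 10, 9, 10, 10]
-52 [-1, -1, -1, -1, -1, -1, -1, -1, -1]
-48 [-1, -1, -1, 156, 154, -1, 130, -1, -1]
-44 [154, 158, 159, 157, 159, 157, 157, 92, -1]
-40 [155, 157, 158, 158, 159, 158, 157, -1, -1]
-36 [157, 158, 157, 157, 158, 157, 160, 120, -1]
-32 [159, 163, 163, 163, 161, 163, 161, 118, 119]
-28 [160, 165, 163, 163, 164, 161, 163, 120, 118]
-24 [160, 166, 164, 164, 162, 163, 162, 118, 120]
-20 [159, 163, 163, 163, 163, 163, 165, 119, 120]
-16 [-1, 162, 162, 162, 164, 163, 163, 119, 119]
-12 [156, 158, 160, 157, 157, 158, 158, 79, 9]
-8 [156, 157, 158, 159, 158, 157, 158, 146, 10]
-4 [156, 157, 158, 158, 158, 160, 159, 144, 10]
0 [36, 157, 129, 128, 130, 155, 114, 8, 8]
4 [10, 10, 127, 129, 129, 9, 9, 11, 8]
8 [10, 11, 127, 128, 131, 127, 11, 9, 10]
12 [11, 9, 125, 129, 127, 130, 10, 8, 9]
16 [8, 9, 127, 129, 129, 8, 8, 11, 9]
20 [9, 11, 127, 129, 128, 8, 12, 9, 8]
24 [7, 8, 9, 11, 126, 11, 8, 7
[... 299 characters left out ...]
6, -1, -1]
-32 [9, 163, 165, 164, 163, 164, 163, -1, 119]
-28 [10, 166, 163, 164, 166, 162, 165, -1, 119]
-24 [8, 163, 166, 165, 164, 166, 164, -1, 123]
-20 [11, 164, 164, 164, 163, 164, 163, -1, 119]
-16 [8, 162, 163, 162, 163, 164, 164, 11, 118]
-12 [9, 159, 158, 158, 158, 163, 159, 158, 113]
-8 [10, 157, 158, 159, 160, 161, 158, 10, 9]
-4 [10, 158, 159, 158, 159, 160, 158, 143, 7]
0 [7, 158, 155, 159, 163, 153, 159, 153, 8]
4 [9, 8, 12, 129, 130, 8, 11, 9, 8]
8 [11, 7, 10, 129, 128, 9, 8, 10, 9]
12 [8, 11, 11, 128, 132, 9, 12, 11, 9]
16 [10, 14, 7, 130, 131, 129, 9, 10, 10]
20 [10, 8, 10, 127, 128, 133, 8, 10, 10]
24 [9, 10, 11, 126, 123, 10, 11, 8, 13]
28 [11, 9, 11, 10, 6, 7, 8, 12, 10]
```

Call:
send_rows --pt "0.0005 0 -0.04 0" --pt "0.0005 0 -0.04 0" --pt "0.0005 0 -0.04 0" --pt "0 0 -0.04 0" --pt "0 0 -0.02 0"

```text
time_s: 2.58
eef_pos: [0.492, 0.242, 0.0522]
eef_rot: [2.376, -2.045, -0.003]
wrist_force: [-0.1, -0.5, -1.1]
opening: 0.415
grip_force: 0.0
```

Call:
send_rows --pt "0 0 -0.0105 0" --pt "0 0 -0.01 0" --pt "0 0 0 0" --pt "0 0 0 0"

```text
time_s: 2.92
eef_pos: [0.4955, 0.2435, 0.0369]
eef_rot: [-2.38, 2.048, -0.001]
wrist_force: [-0.6, 0.1, 0.2]
opening: 0.413
grip_force: 0.0
```

Call:
send_rows --pt "0 0 0 0" --pt "0 0 0 0" --pt "0 0 0 0" --pt "0 0 0 0" --pt "0 0 0 0" --jaw 255

```text
time_s: 3.33
eef_pos: [0.4953, 0.2426, 0.0367]
eef_rot: [-2.379, 2.05, -0.0]
wrist_force: [0.0, -0.1, 1.4]
opening: 0.12
grip_force: 50.2
```

Call:
send_rows --pt "0 0 0.001 0" --pt "0 0 0.001 0" --pt "0 0 0 0"

```text
time_s: 3.58
eef_pos: [0.4947, 0.2421, 0.0379]
eef_rot: [2.379, -2.051, -0.0]
wrist_force: [0.4, -0.2, -1.8]
opening: 0.118
grip_force: 50.0
```

```bash
python3 - <<'E'
from h import *
st()
E
```

```text
t 3.58 pos [494.7 242.1  37.9] tooly -171.53 tilt [-0.001 -0.001 -1.   ] F [ 0.4 -0.2 -1.8] T [-0.01 -0.05 -0.01] open 10.3 g 50.0 q [ 0.75  0.49 -0.41 -0.   -0.67 -0.6 ]
```

Call:
send_rows --pt "0.0015 -0.0099 0 0" --pt "0.003 -0.0198 0 0" --pt "0.003 -0.0198 0 0" --pt "0.003 -0.0198 0 0" --pt "0.003 -0.0198 0 0"

```text
time_s: 4.0
eef_pos: [0.508, 0.1516, 0.0377]
eef_rot: [2.379, -2.05, -0.001]
wrist_force: [0.7, 0.1, -1.3]
opening: 0.124
grip_force: 50.0
```

Call:
send_rows --pt "0.003 -0.0198 0 0" --pt "0.003 -0.0198 0 0" --pt "0.003 -0.0198 0 0" --pt "0.003 -0.0198 0 0" --pt "0.0015 -0.0099 0 0"

```text
time_s: 4.42
eef_pos: [0.5212, 0.0616, 0.0376]
eef_rot: [2.376, -2.052, -0.001]
wrist_force: [0.1, 0.2, -1.3]
opening: 0.118
grip_force: 50.0
```

Call:
send_rows --pt "0 0 0 0" --pt "0 0 0 0"

```text
time_s: 4.58
eef_pos: [0.5218, 0.0636, 0.0379]
eef_rot: [2.378, -2.052, -0.0]
wrist_force: [0.0, -0.3, -2.0]
opening: 0.12
grip_force: 50.0
```

```bash
python3 - <<'E'
from h import *
st()
c=read_camera("top");d=read_camera("scene")
np.save("top1.npy",cloud(c));np.save("scene1.npy",cloud(d))
a=cv2.resize(c["image"][130:270,165:365],(800,560))[:,:,:]
b=cv2.resize(d["image"][130:270,175:375],(800,560))
cv2.imwrite("pics/p2.png",cv2.resize(np.vstack([a,b]),(430,600)))
E
```

```text
t 4.58 pos [521.8  63.6  37.9] tooly -171.59 tilt [-0. -0. -1.] F [ 0.  -0.3 -2. ] T [-0.01 -0.07 -0.02] open 10.4 g 50.0 q [ 0.43  0.45 -0.47 -0.   -0.64 -0.28]
```

View pics/p2.png

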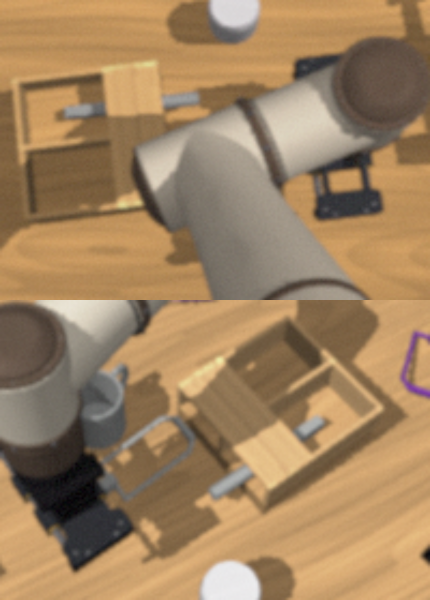

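The linchpin is out with its ring open; the bail shows at about (150,455) in the lower panel, just clear of the rack. The fingertips reach below the shank, so the pin can't be laid on the bench. Instead I'll set the head on the rack's top strip with the shank overhanging, and regrasp it there.

Call:
send_rows --pt "0 0 0.01 0" --pt "0 0 0.02 0" --pt "0 0 0.02 0" --pt "0 0 0.01 0" --pt "0 0 0 0"

```text
time_s: 5.1
eef_pos: [0.5238, 0.0656, 0.1011]
eef_rot: [-2.377, 2.045, -0.005]
wrist_force: [0.1, 0.2, -0.9]
opening: 0.118
grip_force: 50.0
```

Call:
send_rows --pt "-0.0015 0.0099 0 0" --pt "-0.003 0.0198 0 0" --pt "-0.003 0.0198 0 0" --pt "-0.003 0.0198 0 0" --pt "-0.003 0.0198 0 0"

```text
time_s: 5.52
eef_pos: [0.5071, 0.1544, 0.0965]
eef_rot: [2.377, -2.049, -0.002]
wrist_force: [0.5, -0.1, -2.1]
opening: 0.122
grip_force: 50.0
```

Call:
send_rows --pt "-0.003 0.0198 0 0" --pt "-0.003 0.0198 0 0" --pt "-0.003 0.0198 0 0" --pt "-0.003 0.0198 0 0" --pt "-0.0015 0.0099 0 0"

```text
time_s: 5.93
eef_pos: [0.4938, 0.2446, 0.0966]
eef_rot: [2.38, -2.047, -0.001]
wrist_force: [0.2, -0.2, -1.8]
opening: 0.123
grip_force: 50.0
```

Call:
send_rows --pt "0 0 -0.003 0" --pt "0 0 -0.003 0" --pt "0 0 -0.003 0" --pt "0 0 0 0" --pt "0 0 0 0"

```text
time_s: 6.35
eef_pos: [0.4948, 0.2414, 0.0886]
eef_rot: [2.377, -2.052, -0.0]
wrist_force: [-0.7, -0.7, -1.0]
opening: 0.12
grip_force: 50.0
```

```bash
python3 - <<'E'
from h import *
st()
d=read_camera("scene"); P=cloud(d)
cv2.imwrite("pics/p3.png",cv2.resize(d["image"][110:240,200:370],(785,600)))
E
```

```text
t 6.35 pos [494.8 241.4  88.6] tooly -171.58 tilt [-0.001 -0.001 -1.   ] F [-0.7 -0.7 -1. ] T [-0.09 -0.1  -0.04] open 10.4 g 50.0 q [ 0.75  0.41 -0.37 -0.   -0.79 -0.6 ]
```

View pics/p3.png

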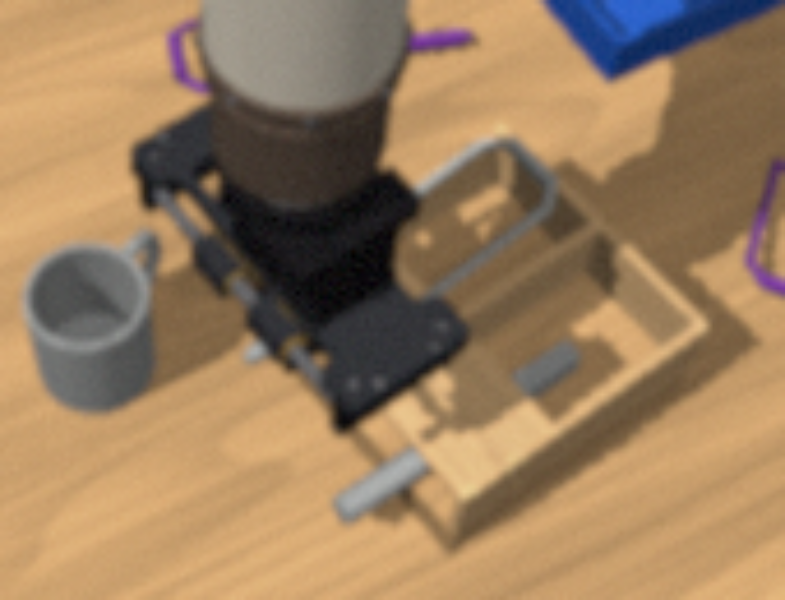

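The bail is above the bays and still open, and the head is over the strip. Now I'll lower until it touches.

Call:
send_rows --pt "0 0 -0.0015 0" --pt "0 0 -0.0015 0" --pt "0 0 0 0" --pt "0 0 0 0"

```text
time_s: 6.73
eef_pos: [0.495, 0.2423, 0.086]
eef_rot: [2.379, -2.051, -0.0]
wrist_force: [-0.1, -0.2, -1.7]
opening: 0.121
grip_force: 50.0
```

Call:
send_rows --pt "0 0 -0.001 0" --pt "0 0 0 0" --pt "0 0 0 0"

```text
time_s: 6.98
eef_pos: [0.495, 0.2425, 0.0851]
eef_rot: [-2.38, 2.051, -0.0]
wrist_force: [0.7, -0.2, -1.9]
opening: 0.119
grip_force: 50.0
```

Call:
send_rows --pt "0 0 -0.001 0" --pt "0 0 0 0" --pt "0 0 0 0"

```text
time_s: 7.23
eef_pos: [0.4951, 0.2425, 0.0842]
eef_rot: [-2.38, 2.051, -0.0]
wrist_force: [-0.3, -0.1, -0.8]
opening: 0.121
grip_force: 50.0
```

Call:
send_rows --pt "0 0 -0.001 0" --pt "0 0 0 0" --pt "0 0 0 0"

```text
time_s: 7.48
eef_pos: [0.4952, 0.2424, 0.0836]
eef_rot: [-2.38, 2.051, -0.001]
wrist_force: [0.6, -0.8, 2.3]
opening: 0.116
grip_force: 50.0
```

```bash
python3 -c "
from h import *
st()"
```

```text
t 7.48 pos [495.2 242.4  83.6] tooly -171.51 tilt [ 0.001  0.    -1.   ] F [ 0.6 -0.8  2.3] T [-0.35  0.12 -0.  ] open 10.1 g 50.0 q [ 0.75  0.42 -0.37  0.   -0.78 -0.6 ]
```

Call:
send_rows --pt "0 0 0 0" --pt "0 0 0 0" --pt "0 0 0 0" --jaw 170

```text
time_s: 7.73
eef_pos: [0.495, 0.2427, 0.0829]
eef_rot: [-2.379, 2.051, 0.0]
wrist_force: [0.5, -0.1, 0.2]
opening: 0.262
grip_force: 0.0
```

Call:
send_rows --pt "0 0 0.01 0" --pt "0 0 0.03 0" --pt "0 0 0.03 0" --pt "0 0 0.02 0"

```text
time_s: 8.07
eef_pos: [0.496, 0.2431, 0.1764]
eef_rot: [-2.378, 2.048, -0.002]
wrist_force: [0.9, 0.1, 0.0]
opening: 0.329
grip_force: 0.0
```

Call:
send_rows --pt "0 -0.035 0.02 0" --pt "0 -0.035 0.02 0" --pt "0 -0.035 0 0" --pt "0 0 0 0" --pt "0 0 0 0"

```text
time_s: 8.48
eef_pos: [0.495, 0.1362, 0.2142]
eef_rot: [-2.376, 2.053, -0.001]
wrist_force: [1.0, -0.4, 0.7]
opening: 0.334
grip_force: 0.0
```

```bash
python3 - <<'E'
from h import *
st()
c=read_camera("top");d=read_camera("scene")
for n,k in (("top",c),("scene",d)):
    P=cloud(k); np.save(n+"2.npy",P); Q=P.reshape(-1,3)
    a=np.radians(8.5); o=np.array([.4913,.2582,0]); e=Q-o; X=1e3*(e[:,0]*np.cos(a)+e[:,1]*np.sin(a)); Y=1e3*(-e[:,0]*np.sin(a)+e[:,1]*np.cos(a)); Z=1e3*Q[:,2]
    for y0 in range(-56,170,8):
        m=(abs(X)<45)&(Y>=y0)&(Y<y0+8)&(Z>82)&(Z<135)
        if m.any(): print(n,y0,m.sum(),"x",X[m].min().round(1),X[m].max().round(1),"mean",X[m].mean().round(1),"zmax",Z[m].max().round(1))
a=c["image"][150:250,165:300]; b=d["image"][120:240,230:360]
cv2.imwrite("pics/p4.png",np.hstack([cv2.resize(a,(400,300)),cv2.resize(b,(400,300))]))
E
```

```text
t 8.48 pos [495.  136.2 214.2] tooly -171.66 tilt [ 0.002  0.001 -1.   ] F [ 1.  -0.4  0.7] T [ 0.12 -0.03  0.02] open 29.1 g 0.0 q [ 0.58  0.21 -0.3  -0.   -1.06 -0.44]
top 96 4 x 29.1 32.4 mean 31.2 zmax 102.6
top 104 6 x 27.3 33.0 mean 29.6 zmax 103.2
top 112 6 x 28.2 30.9 mean 29.8 zmax 104.9
top 120 8 x 27.4 31.7 mean 29.6 zmax 107.0
top 128 10 x 27.0 32.8 mean 29.7 zmax 106.9
top 136 7 x 26.3 31.3 mean 29.0 zmax 108.8
top 144 16 x 5.9 28.9 mean 20.2 zmax 113.3
top 152 26 x 1.4 24.1 mean 11.9 zmax 114.8
scene -48 11 x -3.0 4.1 mean 0.9 zmax 93.9
scene -40 13 x -4.1 6.3 mean 1.6 zmax 94.0
scene -32 13 x -4.8 6.4 mean 1.0 zmax 95.0
scene -24 14 x -2.6 5.5 mean 2.0 zmax 93.8
scene -16 15 x -5.2 5.6 mean 1.3 zmax 93.2
scene -8 13 x -5.1 6.3 mean 2.1 zmax 94.4
scene 0 16 x -5.9 6.6 mean 1.1 zmax 95.8
scene 8 20 x -4.4 6.7 mean 1.7 zmax 98.1
scene 16 19 x -6.6 7.7 mean 1.6 zmax 98.8
scene 24 22 x -7.0 8.0 mean 2.4 zmax 99.9
scene 32 18 x -5.1 7.5 mean 1.7 zmax 98.9
scene 40 36 x -26.0 28.1 mean 2.2 zmax 100.5
scene 48 40 x -29.6 30.8 mean 4.2 zmax 99.1
scene 56 14 x -28.4 30.6 mean 1.1 zmax 94.9
scene 64 15 x -31.9 31.3 mean -1.4 zmax 95.7
scene 72 14 x -27.5 31.6 mean 5.3 zmax 98.4
scene 80 16 x -30.8 30.9 mean 0.5 zmax 101.4
scene 88 12 x -29.7 29.7 mean 0.1 zmax 100.4
scene 96 14 x -30.3 30.0 mean -3.5 zmax 99.8
scene 104 14 x -29.7 30.8 mean 4.3 zmax 102.9
scene 112 12 x -29.5 29.8 mean 0.6 zmax 104.6
scene 120 14 x -30.2 30.1 mean 0.2 zmax 104.5
scene 128 15 x -28.8 30.1 mean 2.4 zmax 107.6
scene 136 14 x -29.8 30.5 mean 0.5 zmax 108.3
scene 144 40 x -27.2 27.7 mean 0.2 zmax 114.5
scene 152 34 x -20.2 20.7 mean 2.3 zmax 114.7
```

View pics/p4.png

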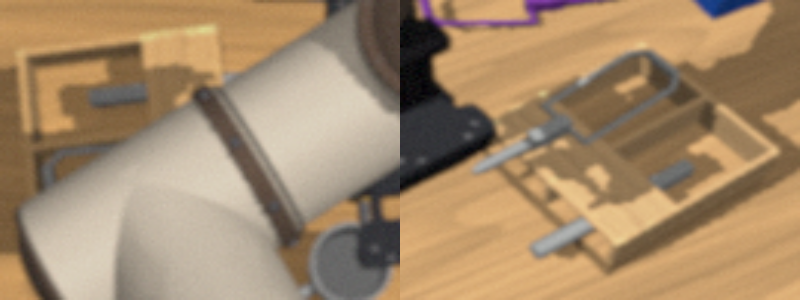

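The head sits level on the strip with its ring open, the shank pointing out to the left, and the plain pin untouched. Next is the regrasp on the head, just ahead of the hinge rod.

Call:
send_rows --pt "-0.0013 0.0293 0 0" --pt "-0.0013 0.0293 0 0" --pt "-0.0013 0.0293 0 0" --pt "-0.0013 0.0293 0 0" --pt "-0.0013 0.0293 0 0"

```text
time_s: 9.0
eef_pos: [0.4879, 0.2865, 0.2126]
eef_rot: [2.381, -2.049, -0.0]
wrist_force: [-0.2, -0.2, -0.5]
opening: 0.332
grip_force: 0.0
```

Call:
send_rows --pt "0 0 -0.02 0" --pt "0 0 -0.02 0" --pt "0 0 0 0" --pt "0 0 0 0"

```text
time_s: 9.33
eef_pos: [0.4878, 0.2845, 0.1719]
eef_rot: [2.379, -2.047, 0.0]
wrist_force: [0.3, -0.4, -0.0]
opening: 0.332
grip_force: 0.0
```

```bash
python3 -c "
from h import *
st()"
```

```text
t 9.33 pos [487.8 284.5 171.9] tooly -171.42 tilt [-0.002 -0.003 -1.   ] F [ 0.3 -0.4 -0. ] T [ 0.08 -0.07 -0.02] open 28.9 g 0.0 q [ 0.81  0.34 -0.23  0.   -1.   -0.67]
```

Call:
send_rows --pt "0.001 -0.001 -0.03 0" --pt "0 0 -0.02 0" --pt "0 0 -0.015 0" --pt "0 0 -0.008 0" --pt "0 0 -0.004 0"

```text
time_s: 9.75
eef_pos: [0.4898, 0.2832, 0.096]
eef_rot: [2.38, -2.051, 0.001]
wrist_force: [-0.1, -0.6, -0.3]
opening: 0.334
grip_force: 0.0
```

Call:
send_rows --pt "0 0 0 0" --pt "0 0 0 0" --pt "0 0 0 0"

```text
time_s: 10.0
eef_pos: [0.4902, 0.2836, 0.0974]
eef_rot: [-2.378, 2.049, -0.001]
wrist_force: [-0.9, -0.4, -0.4]
opening: 0.333
grip_force: 0.0
```

Call:
send_rows --pt "0 0 0 0" --pt "0 0 0 0" --pt "0 0 0 0" --pt "0 0 0 0" --pt "0 0 0 0" --jaw 255 --grip_force 45

```text
time_s: 10.42
eef_pos: [0.4895, 0.283, 0.0965]
eef_rot: [-2.38, 2.051, -0.0]
wrist_force: [-2.0, -0.4, 2.7]
opening: 0.152
grip_force: 45.0
```

```bash
python3 -c "
from h import *
st()"
```

```text
t 10.42 pos [489.5 283.   96.5] tooly -171.5 tilt [ 0.  0. -1.] F [-2.  -0.4  2.7] T [-0.02  0.29  0.02] open 13.3 g 45.0 q [ 0.81  0.42 -0.32  0.   -0.82 -0.66]
```

Call:
send_rows --pt "0 0 0.008 0" --pt "0 0 0.016 0" --pt "0 0 0.02 0" --pt "0 0 0.016 0" --pt "0 0 0.008 0"

```text
time_s: 10.83
eef_pos: [0.4902, 0.2835, 0.1663]
eef_rot: [-2.377, 2.049, -0.001]
wrist_force: [0.1, -0.2, -1.4]
opening: 0.156
grip_force: 45.0
```

Call:
send_rows --pt "0.0006 -0.01 0 0.4" --pt "0.0012 -0.02 0 0.4" --pt "0.0018 -0.03 0 0.4" --pt "0.0018 -0.03 0 0.4" --pt "0.0018 -0.03 0 0.4"

```text
time_s: 11.25
eef_pos: [0.4954, 0.1608, 0.1626]
eef_rot: [2.414, -2.006, -0.002]
wrist_force: [0.7, 0.4, -2.4]
opening: 0.154
grip_force: 45.0
```

Call:
send_rows --pt "0.0018 -0.03 0 0" --pt "0.0018 -0.03 0 0" --pt "0.0018 -0.03 0 0" --pt "0.0018 -0.03 0 0" --pt "0.0018 -0.03 0 0"

```text
time_s: 11.67
eef_pos: [0.5042, 0.0107, 0.1628]
eef_rot: [2.413, -2.008, -0.003]
wrist_force: [0.5, -1.1, -2.6]
opening: 0.157
grip_force: 45.0
```

Call:
send_rows --pt "0.0018 -0.03 0 0" --pt "0.0012 -0.02 0 0" --pt "0.0008 -0.014 0 0" --pt "0 0 -0.004 0" --pt "0 0 0 0"

```text
time_s: 12.08
eef_pos: [0.5078, -0.0521, 0.1582]
eef_rot: [2.411, -2.011, -0.005]
wrist_force: [-0.4, 0.0, -1.7]
opening: 0.159
grip_force: 45.0
```

```bash
python3 - <<'E'
from h import *
st()
c=read_camera("top");d=read_camera("scene")
for n,k in (("top",c),("scene",d)):
    P=cloud(k); np.save(n+"3.npy",P)
a=c["image"][90:230,305:455]; b=d["image"][220:370,60:250]
cv2.imwrite("pics/p5.png",np.hstack([cv2.resize(a,(400,400)),cv2.resize(b,(400,400))]))
E
```

```text
t 12.08 pos [507.8 -52.1 158.2] tooly -169.66 tilt [-0.004  0.    -1.   ] F [-0.4  0.  -1.7] T [ 0.05  0.04 -0.04] open 13.8 g 45.0 q [ 0.22  0.27 -0.38 -0.   -0.93 -0.03]
```

View pics/p5.png

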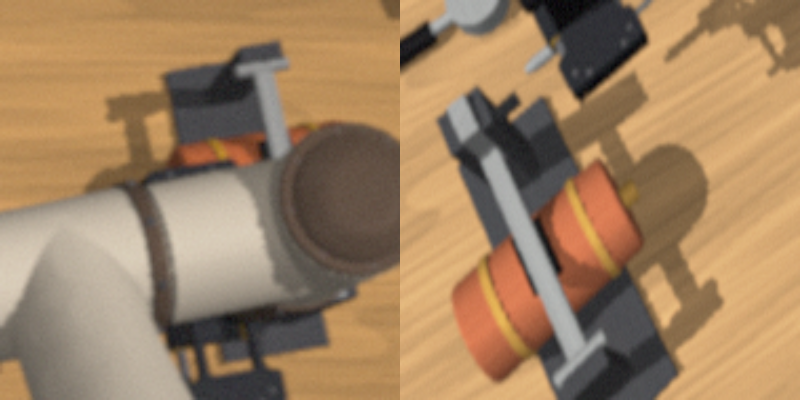

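The left view is blocked by the arm. In the right view the shank tip (540,60) points at the fork (465,115), with the lip at (510,103). I'll fit the shank axis and fork in that same camera.

```bash
cat > fit.py <<'E'
from h import *
from scipy.optimize import least_squares
def shank(P,tcp,lo,hi):
    Q=P.reshape(-1,3); a=np.radians(10.4); ex=np.array([np.cos(a),np.sin(a),0]); ey=np.array([-np.sin(a),np.cos(a),0])
    e=Q-tcp; Y=e@ey; X=e@ex; Z=e[:,2]
    m=(Y<lo)&(Y>hi)&(abs(X)<.012)&(Z<.002)&(Z>-.022); p=np.c_[X,Y,Z][m]
    def res(t): 
        dx=p[:,0]-t[0]-t[1]*(p[:,1]+.05); dz=p[:,2]-t[2]-t[3]*(p[:,1]+.05); return np.hypot(dx,dz)-.006
    s=least_squares(res,[0,0,-.0095,0],loss="soft_l1",f_scale=.001)
    print("shank n",m.sum(),"axis at Y-50: dx %.2f slope %.3f dz %.2f slope %.3f mm"%(s.x[0]*1e3,s.x[1],s.x[2]*1e3,s.x[3]),"tipY",(p[:,1].min()*1e3).round(1),"rms",np.sqrt(np.mean(s.fun**2))*1e3)
    t=s.x; return [tcp+ex*(t[0]+t[1]*(y+.05))+ey*y+np.array([0,0,t[2]+t[3]*(y+.05)]) for y in (-.03,-.072)]
E
python3 - <<'E'
from fit import *
tcp=r.sense()["eef_pos"]
P=np.load("scene3.npy")
A=shank(P,tcp,-.034,-.060); print(np.round(A,4))
A=shank(P,tcp,-.03,-.08)
a=np.radians(10.4); ex=np.array([np.cos(a),np.sin(a),0]); ey=np.array([-np.sin(a),np.cos(a),0])
for n in ("scene0","scene3","top0"):
    Q=np.load(n+".npy").reshape(-1,3); o=np.array([.530,-.1634,0]); X=1e3*((Q-o)@ex); Y=1e3*((Q-o)@ey); Z=1e3*Q[:,2]
    m=(Z>154)&(Z<170)&(abs(X)<35)&(Y<15)&(Y>-60); l=(Z>122)&(Z<135)&(abs(X)<15)&(Y>3)&(Y<30)
    ft=lambda v:np.percentile(v,[2,50,98]).round(1)
    print(n,"fork X",ft(X[m]),"Y",ft(Y[m]),"Zhi",np.median(Z[m&(Z>161)]),"lip X",ft(X[l]),"Y",ft(Y[l]),"Z",np.median(Z[l]).round(1),l.sum())
    tp=1e3*((tcp-o)@ex),1e3*((tcp-o)@ey); 
print("tcp in fork frame",np.round(tp,1))
E
```

```text
shank n 52 axis at Y-50: dx -2.15 slope -0.001 dz -9.67 slope 0.022 mm tipY -59.5 rms 1.0067806243723951
[[ 0.5119 -0.0809  0.1499]
 [ 0.5195 -0.1222  0.149 ]]
shank n 76 axis at Y-50: dx -2.19 slope 0.085 dz -9.62 slope 0.076 mm tipY -71.0 rms 1.12476443330605
scene0 fork X [-18.4   0.4  17. ] Y [-43.3 -21.6  -0.5] Zhi 162.46668962914885 lip X [-6.9  0.3  6. ] Y [ 3.9 14.  23.9] Z 127.7 66
scene3 fork X [-18.    0.4  16.8] Y [-43.2 -21.4  -0.6] Zhi 162.43365041011248 lip X [-7.4  0.5  5.5] Y [ 3.9 13.9 23.9] Z 127.6 67
top0 fork X [-16.3   0.2  17.7] Y [-43.5 -18.8   0.5] Zhi 163.1584590887869 lip X [-5.2  0.9  6.4] Y [ 4.4 16.3 24.2] Z 128.4 47
tcp in fork frame [ -0.7 114.4]
```

Call:
send_rows --pt "0.0019 0.0003 -0.0087 0.1" --pt "0.0022 -0.0118 0 0" --pt "0.0022 -0.0118 0 0" --pt "0.0014 -0.0079 0 0" --pt "0.0011 -0.0059 0 0"

```text
time_s: 12.6
eef_pos: [0.5186, -0.0892, 0.1513]
eef_rot: [2.416, -2.008, 0.0]
wrist_force: [-0.1, -0.0, -2.2]
opening: 0.155
grip_force: 45.0
```

Call:
send_rows --pt "0 0 0 0" --pt "0 0 0 0" --pt "0 0 0 0"

```text
time_s: 12.85
eef_pos: [0.5183, -0.0882, 0.1514]
eef_rot: [-2.416, 2.007, -0.0]
wrist_force: [-0.3, 0.6, -1.1]
opening: 0.158
grip_force: 45.0
```

```bash
python3 - <<'E'
from fit import *
tcp=st()["eef_pos"]
d=read_camera("scene"); P=cloud(d); np.save("scene4.npy",P)
A=shank(P,tcp,-.030,-.060); 
a=np.radians(10.4); ex=np.array([np.cos(a),np.sin(a),0]); ey=np.array([-np.sin(a),np.cos(a),0]); o=np.array([.530,-.1634,0])
print("tcp in fork",((tcp-o)@ex*1e3).round(2),((tcp-o)@ey*1e3).round(2),"axis pts",[[round(1e3*((p-o)@ex),2),round(1e3*((p-o)@ey),2),round(1e3*p[2],2)] for p in A])
cv2.imwrite("pics/p6.png",cv2.resize(d["image"][215:285,80:170],(772,600),interpolation=cv2.INTER_CUBIC))
E
```

```text
t 12.85 pos [518.3 -88.2 151.4] tooly -169.44 tilt [ 0.  0. -1.] F [-0.3  0.6 -1.1] T [ 0.06 -0.08 -0.02] open 13.8 g 45.0 q [ 0.14  0.3  -0.36 -0.   -0.92  0.04]
shank n 45 axis at Y-50: dx -1.70 slope 0.015 dz -9.13 slope -0.021 mm tipY -60.0 rms 2.049011679732563
tcp in fork 2.04 76.05 axis pts [[np.float64(0.64), np.float64(46.05), np.float64(141.87)], [np.float64(0.01), np.float64(4.05), np.float64(142.74)]]
```

View pics/p6.png

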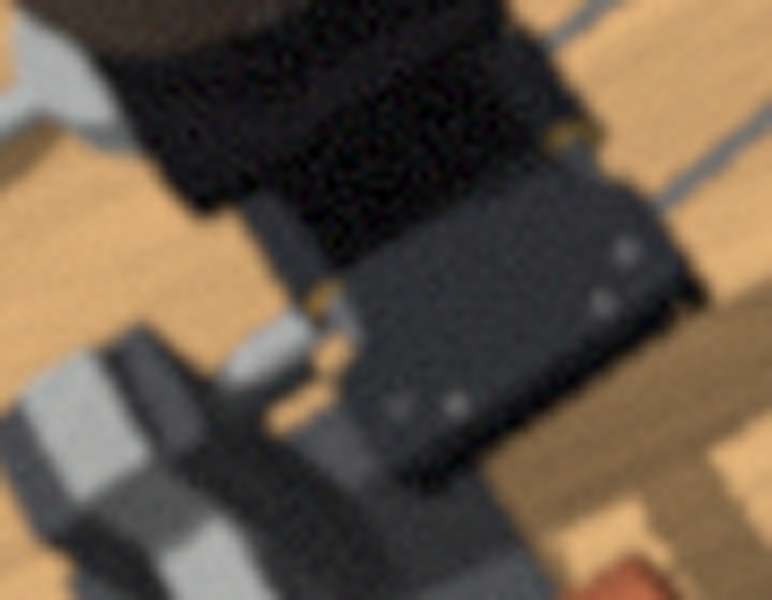

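The tip is a few mm off the mouth and above the lip. I'll correct by -0.8 mm in X and -1.9 mm in z, then enter gently.

Call:
send_rows --pt "-0.0008 -0.0001 -0.0019 0" --pt "0 0 0 0" --pt "0 0 0 0"

```text
time_s: 13.15
eef_pos: [0.5173, -0.0881, 0.1493]
eef_rot: [2.417, -2.007, -0.0]
wrist_force: [0.2, -0.3, -1.8]
opening: 0.152
grip_force: 45.0
```

Call:
send_rows --pt "0.0007 -0.0039 0 0" --pt "0.0007 -0.0039 0 0" --pt "0 0 0 0" --pt "0 0 0 0"

```text
time_s: 13.48
eef_pos: [0.519, -0.0964, 0.1494]
eef_rot: [-2.416, 2.008, 0.0]
wrist_force: [-0.1, -0.2, -1.7]
opening: 0.155
grip_force: 45.0
```

```bash
cat >> fit.py <<'E'
def where():
    tcp=st()["eef_pos"]; a=np.radians(10.4); ex=np.array([np.cos(a),np.sin(a),0]); ey=np.array([-np.sin(a),np.cos(a),0]); o=np.array([.530,-.1634,0])
    F=r.sense()["wrist_force"]
    print("tcp in fork",((tcp-o)@ex*1e3).round(2),((tcp-o)@ey*1e3).round(2),"Fxy",(F@ex).round(1),(F@ey).round(1))
E
python3 -c "
from fit import *
where()"
```

```text
t 13.48 pos [519.  -96.4 149.4] tooly -169.45 tilt [ 0.  0. -1.] F [-0.1 -0.2 -1.7] T [ 0.07 -0.   -0.03] open 13.5 g 45.0 q [ 0.12  0.3  -0.35 -0.   -0.91  0.06]
tcp in fork 1.24 67.94 Fxy -0.1 -0.2
```

Call:
send_rows --pt "0.0007 -0.0039 0 0" --pt "0.0007 -0.0039 0 0" --pt "0 0 0 0"

```text
time_s: 13.73
eef_pos: [0.5205, -0.1045, 0.1494]
eef_rot: [2.416, -2.008, 0.0]
wrist_force: [-0.1, 0.6, -1.3]
opening: 0.154
grip_force: 45.0
```

```bash
python3 -c "
from fit import *
where()"
```

```text
t 13.73 pos [ 520.5 -104.5  149.4] tooly -169.45 tilt [ 0. -0. -1.] F [-0.1  0.6 -1.3] T [ 0.02 -0.06 -0.  ] open 13.4 g 45.0 q [ 0.11  0.31 -0.35  0.   -0.92  0.08]
tcp in fork 1.26 59.68 Fxy 0.0 0.6
```

Call:
send_rows --pt "0.0009 -0.0049 0 0" --pt "0.0009 -0.0049 0 0" --pt "0.0009 -0.0049 0 0" --pt "0 0 0 0"

```text
time_s: 14.07
eef_pos: [0.5232, -0.1194, 0.1494]
eef_rot: [2.416, -2.008, 0.0]
wrist_force: [-0.2, 0.2, -1.7]
opening: 0.153
grip_force: 45.0
```

Call:
send_rows --pt "0.0009 -0.0049 0 0" --pt "0.0009 -0.0049 0 0" --pt "0.0009 -0.0049 0 0" --pt "0 0 0 0"

```text
time_s: 14.4
eef_pos: [0.5259, -0.1341, 0.1494]
eef_rot: [2.416, -2.008, 0.0]
wrist_force: [-0.1, -0.8, -2.5]
opening: 0.155
grip_force: 45.0
```

```bash
python3 -c "
from fit import *
where()"
```

```text
t 14.4 pos [ 525.9 -134.1  149.4] tooly -169.46 tilt [ 0. -0. -1.] F [-0.1 -0.8 -2.5] T [ 0.03 -0.09 -0.01] open 13.4 g 45.0 q [ 0.05  0.33 -0.32  0.   -0.93  0.13]
tcp in fork 1.25 29.57 Fxy -0.3 -0.8
```

Call:
send_rows --pt "0.0007 -0.0039 0 0" --pt "0.0007 -0.0039 0 0" --pt "0.0007 -0.0039 0 0" --pt "0 0 0 0"

```text
time_s: 14.73
eef_pos: [0.528, -0.1456, 0.1494]
eef_rot: [2.416, -2.008, 0.0]
wrist_force: [-0.3, 0.3, -1.7]
opening: 0.157
grip_force: 45.0
```

Call:
send_rows --pt "0.0004 -0.002 0 0" --pt "0 0 0 0"

```text
time_s: 14.9
eef_pos: [0.5282, -0.1472, 0.1494]
eef_rot: [2.417, -2.007, 0.0]
wrist_force: [-1.1, -0.4, -1.9]
opening: 0.16
grip_force: 45.0
```

Call:
send_rows --pt "0.0002 -0.001 0 0" --pt "0 0 0 0"

```text
time_s: 15.07
eef_pos: [0.5284, -0.148, 0.1495]
eef_rot: [-2.417, 2.007, -0.0]
wrist_force: [-0.8, -0.2, -2.1]
opening: 0.156
grip_force: 45.0
```

```bash
python3 -c "
from fit import *
where()"
```

```text
t 15.07 pos [ 528.4 -148.   149.5] tooly -169.41 tilt [ 0.  0. -1.] F [-0.8 -0.2 -2.1] T [ 0.03 -0.05 -0.  ] open 13.5 g 45.0 q [ 0.02  0.34 -0.3  -0.   -0.93  0.16]
tcp in fork 1.24 15.48 Fxy -0.9 -0.0
```

Call:
send_rows --pt "0.0002 -0.001 0 0" --pt "0 0 0 0"

```text
time_s: 15.23
eef_pos: [0.5286, -0.149, 0.1495]
eef_rot: [2.417, -2.007, 0.0]
wrist_force: [-0.5, 0.5, -1.8]
opening: 0.155
grip_force: 45.0
```

Call:
send_rows --pt "0.0002 -0.001 0 0" --pt "0 0 0 0"

```text
time_s: 15.4
eef_pos: [0.5288, -0.15, 0.1495]
eef_rot: [-2.417, 2.007, -0.0]
wrist_force: [-0.2, 0.1, -2.4]
opening: 0.157
grip_force: 45.0
```

Call:
send_rows --pt "0.0002 -0.001 0 0" --pt "0 0 0 0"

```text
time_s: 15.57
eef_pos: [0.529, -0.1511, 0.1494]
eef_rot: [2.417, -2.007, -0.0]
wrist_force: [-0.1, 0.5, -1.5]
opening: 0.156
grip_force: 45.0
```

Call:
send_rows --pt "0.0001 -0.0005 0 0" --pt "0 0 0 0"

```text
time_s: 15.73
eef_pos: [0.5291, -0.1515, 0.1494]
eef_rot: [2.417, -2.007, -0.0]
wrist_force: [-0.3, -0.6, -1.9]
opening: 0.157
grip_force: 45.0
```

```bash
python3 -c "
from fit import *
where()"
```

```text
t 15.73 pos [ 529.1 -151.5  149.4] tooly -169.42 tilt [-0. -0. -1.] F [-0.3 -0.6 -1.9] T [ 0.03 -0.06  0.05] open 13.6 g 45.0 q [ 0.02  0.34 -0.3   0.   -0.93  0.17]
tcp in fork 1.26 11.83 Fxy -0.4 -0.6
```

Call:
send_rows --pt "0.0001 -0.0005 0 0" --pt "0 0 0 0"

```text
time_s: 15.9
eef_pos: [0.5292, -0.152, 0.1494]
eef_rot: [2.417, -2.007, -0.0]
wrist_force: [-0.3, 0.4, -2.3]
opening: 0.154
grip_force: 45.0
```

Call:
send_rows --pt "0.0001 -0.0005 0 0" --pt "0 0 0 0"

```text
time_s: 16.07
eef_pos: [0.5293, -0.1523, 0.1495]
eef_rot: [-2.417, 2.007, 0.0]
wrist_force: [-0.7, 1.7, -1.1]
opening: 0.159
grip_force: 45.6
```

```bash
python3 - <<'E'
from fit import *
where()
a=np.radians(10.4); ex=np.array([np.cos(a),np.sin(a),0]); ey=np.array([-np.sin(a),np.cos(a),0]); o=np.array([.530,-.1634,0])
for n in("top","scene"):
    c=read_camera(n); Q=cloud(c).reshape(-1,3); X=1e3*((Q-o)@ex); Y=1e3*((Q-o)@ey); Z=1e3*Q[:,2]
    m=(abs(X)<14)&(Y<-46)&(Y>-75)&(Z>125)&(Z<150)
    print(n,"tip pts",m.sum(), (X[m].mean().round(1),Y[m].min().round(1),Y[m].max().round(1),Z[m].max().round(1)) if m.any() else "")
    m=(abs(X)<40)&(Y>100)&(Y<180)&(Z>140)&(Z<230); print(n,"ring end",m.sum(),(X[m].mean().round(1),np.percentile(Y[m],95).round(1),np.percentile(Z[m],90).round(1)) if m.any() else "")
E
```

```text
t 16.07 pos [ 529.3 -152.3  149.5] tooly -169.42 tilt [-0.  0. -1.] F [-0.7  1.7 -1.1] T [ 0.38  0.01 -0.01] open 13.8 g 45.6 q [ 0.01  0.34 -0.3  -0.   -0.93  0.17]
tcp in fork 1.28 11.08 Fxy -0.3 1.8
top tip pts 0 
top ring end 119 (np.float64(-0.2), np.float64(146.2), np.float64(166.0))
scene tip pts 31 (np.float64(1.1), np.float64(-59.5), np.float64(-46.8), np.float64(146.5))
scene ring end 187 (np.float64(0.9), np.float64(144.8), np.float64(164.8))
```

Contact is felt. The tip stands about 16 mm beyond the fork and the ring is open with its end at Y≈145, z≈160. I'll release, raise, and measure the bar.

Call:
send_rows --pt "0 0 0 0" --pt "0 0 0 0" --pt "0 0 0 0" --jaw 185

```text
time_s: 16.42
eef_pos: [0.5305, -0.1521, 0.15]
eef_rot: [-2.416, 2.005, -0.003]
wrist_force: [2.0, 3.2, -0.4]
opening: 0.248
grip_force: 1.6
```

Call:
send_rows --pt "0 0 0.006 0" --pt "0 0 0.02 0" --pt "0 0 0.03 0" --pt "0 0 0.03 0" --pt "0 0 0.014 0"

```text
time_s: 16.83
eef_pos: [0.5304, -0.1536, 0.2543]
eef_rot: [-2.416, 2.005, -0.01]
wrist_force: [-0.5, 0.0, 0.9]
opening: 0.272
grip_force: 0.0
```

Call:
send_rows --pt "-0.005 0 0 7" --pt "-0.005 0 0 7" --pt "-0.005 0 0 7" --pt "-0.005 0 0 7" --pt "-0.005 0 0 7"

```text
time_s: 17.25
eef_pos: [0.5035, -0.1531, 0.2502]
eef_rot: [2.911, -1.178, -0.0]
wrist_force: [-0.3, 0.5, 0.5]
opening: 0.274
grip_force: 0.0
```

Call:
send_rows --pt "0 0 0 7" --pt "0 0 0 7" --pt "0 0 0 7" --pt "0 0 0 7" --pt "0 0 0 7"

```text
time_s: 17.67
eef_pos: [0.5038, -0.1531, 0.2502]
eef_rot: [3.131, -0.249, -0.001]
wrist_force: [-0.2, -0.4, -0.2]
opening: 0.269
grip_force: 0.0
```

Call:
send_rows --pt "0 0 0 7" --pt "0 0 0 7" --pt "0 0 0 6" --pt "0 0 0 0" --pt "0 0 0 0"

```text
time_s: 18.08
eef_pos: [0.504, -0.1529, 0.2499]
eef_rot: [3.128, 0.285, -0.0]
wrist_force: [0.4, 0.0, 0.6]
opening: 0.273
grip_force: 0.0
```

```bash
cat >> fit.py <<'E'
def look(name):
    a=np.radians(10.4); ex=np.array([np.cos(a),np.sin(a),0]); ey=np.array([-np.sin(a),np.cos(a),0]); o=np.array([.530,-.1634,0])
    for n in("top","scene"):
        c=read_camera(n); P=cloud(c); np.save(name+n+".npy",P); Q=P.reshape(-1,3); X=1e3*((Q-o)@ex); Y=1e3*((Q-o)@ey); Z=1e3*Q[:,2]
        m=(abs(X)<14)&(Y<-46)&(Y>-75)&(Z>125)&(Z<150)
        print(n,"tip pts",m.sum(), (X[m].mean().round(1),Y[m].min().round(1),Y[m].max().round(1),Z[m].max().round(1)) if m.any() else "")
        m=(abs(X)<12)&(Y>110)&(Y<180)&(Z>140)&(Z<200); print(n,"bar",m.sum(),(X[m].mean().round(1),np.percentile(Y[m],[3,50,97]).round(1),np.percentile(Z[m],90).round(1)) if m.any() else "")
        m=(abs(X)<5)&(Y>-2)&(Y<60)&(Z>140)&(Z<160); print(n,"head",m.sum(),(np.percentile(Y[m],[3,97]).round(1),np.median(Z[m]).round(1)) if m.any() else "")
E
python3 -c "
from fit import *
where(); look('a')"
```

```text
t 18.08 pos [ 504.  -152.9  249.9] tooly -79.58 tilt [-0.    -0.001 -1.   ] F [0.4 0.  0.6] T [-0.06 -0.06 -0.03] open 23.8 g 0.0 q [ 0.01  0.21 -0.21  0.   -1.15  1.74]
tcp in fork -23.68 15.01 Fxy 0.4 -0.1
top tip pts 0 
top bar 45 (np.float64(0.3), array([138.3, 143.7, 148. ]), np.float64(158.9))
top head 0 
scene tip pts 31 (np.float64(0.7), np.float64(-58.5), np.float64(-46.2), np.float64(149.2))
scene bar 44 (np.float64(-0.3), array([137.7, 142.4, 147.1]), np.float64(158.4))
scene head 103 (array([-1.3, 39.8]), np.float64(148.3))
```

Call:
send_rows --pt "0.0003 0.0261 0 0" --pt "0.0003 0.0261 0 0" --pt "0.0003 0.0261 0 0" --pt "0.0003 0.0261 0 0" --pt "0.0001 0.0256 0 0" --jaw 165 --grip_force 8

```text
time_s: 18.6
eef_pos: [0.5054, -0.0215, 0.2497]
eef_rot: [3.128, 0.287, 0.0]
wrist_force: [0.6, -0.4, 0.1]
opening: 0.352
grip_force: 0.0
```

Call:
send_rows --pt "0 0 -0.02 0" --pt "0 0 -0.02 0" --pt "0 0 0 0" --pt "0 0 0 0" --pt "0 0 0 0"

```text
time_s: 19.02
eef_pos: [0.5063, -0.0227, 0.2105]
eef_rot: [3.128, 0.289, 0.002]
wrist_force: [0.4, -0.1, 0.0]
opening: 0.349
grip_force: 0.0
```

```bash
python3 -c "
from fit import *
where()"
```

```text
t 19.02 pos [506.3 -22.7 210.5] tooly -79.45 tilt [ 0.002 -0.    -1.   ] F [ 0.4 -0.1  0. ] T [-0.09 -0.07  0.01] open 30.4 g 0.0 q [ 0.28  0.21 -0.32  0.   -1.05  1.48]
tcp in fork 2.11 142.65 Fxy 0.4 -0.2
```

Call:
send_rows --pt "-0.001 -0.0008 -0.02 0" --pt "0 0 -0.02 0" --pt "0 0 -0.012 0" --pt "0 0 -0.006 0" --pt "0 0 0 0"

```text
time_s: 19.43
eef_pos: [0.5046, -0.0236, 0.1513]
eef_rot: [3.128, 0.289, -0.001]
wrist_force: [0.3, 0.4, -0.2]
opening: 0.355
grip_force: 0.0
```

Call:
send_rows --pt "0 0 0 0" --pt "0 0 0 0" --pt "0 0 0 0" --pt "0 0 0 0" --jaw 235

```text
time_s: 19.77
eef_pos: [0.5052, -0.0232, 0.1524]
eef_rot: [-3.128, -0.29, -0.003]
wrist_force: [-1.0, -0.1, -0.2]
opening: 0.138
grip_force: 0.0
```

Call:
send_rows --pt "0 0 0 0" --pt "0 0 0 0" --pt "0 0 0 0" --jaw 255

```text
time_s: 20.02
eef_pos: [0.5048, -0.0232, 0.1517]
eef_rot: [-3.128, -0.29, -0.001]
wrist_force: [0.0, -0.6, 0.0]
opening: 0.11
grip_force: 8.0
```

```bash
python3 -c "
from fit import *
where(); look('b')"
```

```text
t 20.02 pos [504.8 -23.2 151.7] tooly -79.41 tilt [ 0.001  0.    -1.   ] F [ 0.  -0.6  0. ] T [ 0.05 -0.01 -0.02] open 9.6 g 8.0 q [ 0.28  0.27 -0.4   0.   -0.9   1.48]
tcp in fork 0.54 142.49 Fxy -0.1 -0.6
top tip pts 13 (np.float64(0.7), np.float64(-57.5), np.float64(-48.6), np.float64(149.7))
top bar 0 
top head 0 
scene tip pts 31 (np.float64(0.5), np.float64(-58.7), np.float64(-46.8), np.float64(148.4))
scene bar 94 (np.float64(6.5), array([130.4, 145.1, 154.6]), np.float64(186.2))
scene head 96 (array([-1. , 39.8]), np.float64(148.5))
```

The bar is pinched and the pin hasn't moved. Now I'll swing it along the arc.

Call:
send_rows --pt "0.0006 -0.0035 0.0156 0" --pt "0.0011 -0.0058 0.0149 0" --pt "0.0014 -0.0079 0.0139 0" --pt "0.0018 -0.0098 0.0125 0" --pt "0 0 0 0" --grip_force 6

```text
time_s: 20.53
eef_pos: [0.5118, -0.0498, 0.212]
eef_rot: [-3.127, -0.29, -0.012]
wrist_force: [-1.9, 8.6, 6.4]
opening: 0.114
grip_force: 6.0
```

```bash
python3 -c "
from fit import *
where(); look('c')"
```

```text
t 20.53 pos [511.8 -49.8 212. ] tooly -79.42 tilt [ 0.007  0.002 -1.   ] F [-1.9  8.6  6.4] T [ 2.45  0.54 -0.01] open 9.9 g 6.0 q [ 0.22  0.21 -0.3  -0.   -1.05  1.54]
tcp in fork 2.6 115.03 Fxy -0.3 8.8
top tip pts 0 
top bar 0 
top head 0 
scene tip pts 31 (np.float64(1.2), np.float64(-59.0), np.float64(-46.6), np.float64(149.1))
scene bar 3 (np.float64(10.7), array([123. , 127.1, 128.6]), np.float64(198.9))
scene head 99 (array([-0.5, 39.9]), np.float64(148.2))
```

Call:
send_rows --pt "0 0 0.002 0" --pt "0.0021 -0.0116 0.0109 0" --pt "0.0024 -0.0131 0.009 0" --pt "0 0 0 0" --grip_force 3

```text
time_s: 20.97
eef_pos: [0.5151, -0.0761, 0.232]
eef_rot: [3.127, 0.288, 0.005]
wrist_force: [0.3, 1.5, 1.1]
opening: 0.114
grip_force: 3.0
```

```bash
python3 - <<'E'
from fit import *
where(); look('d')
d=read_camera("scene")
cv2.imwrite("pics/p7.png",cv2.resize(d["image"][190:320,70:240],(785,600),interpolation=cv2.INTER_CUBIC))
E
```

```text
t 20.97 pos [515.1 -76.1 232. ] tooly -79.46 tilt [ 0.003 -0.001 -1.   ] F [0.3 1.5 1.1] T [ 0.35  0.13 -0.08] open 9.9 g 3.0 q [ 0.17  0.21 -0.26  0.   -1.1   1.59]
tcp in fork 1.15 88.6 Fxy 0.6 1.5
top tip pts 0 
top bar 0 
top head 0 
scene tip pts 31 (np.float64(1.4), np.float64(-59.3), np.float64(-46.2), np.float64(148.2))
scene bar 0 
scene head 97 (array([-0.5, 39.6]), np.float64(148.1))
```

View pics/p7.png

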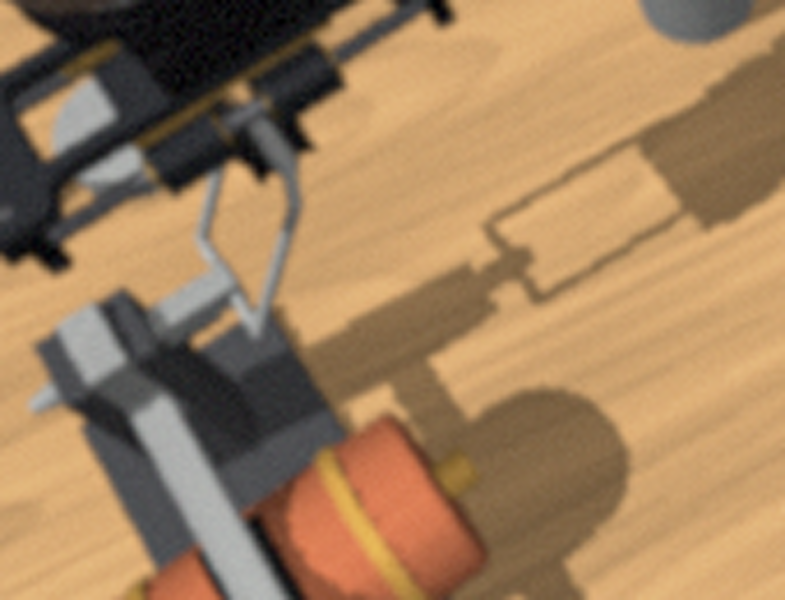

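The bail rises from the head to the bar pinched at about (245,115). The pin is home, with its tip showing beyond the fork at (40,400). I'll carry on over the top.

Call:
send_rows --pt "0.0026 -0.0142 0.0069 0" --pt "0.0028 -0.0151 0.0047 0" --pt "0.0029 -0.0155 0.0023 0" --pt "0 0 0 0"

```text
time_s: 21.45
eef_pos: [0.5224, -0.121, 0.2437]
eef_rot: [3.128, 0.288, -0.001]
wrist_force: [0.7, -0.1, 3.2]
opening: 0.115
grip_force: 3.0
```

Call:
send_rows --pt "0.0029 -0.0158 0 0" --pt "0.0029 -0.0155 -0.0025 0" --pt "0.0028 -0.015 -0.0048 0" --pt "0 0 0 0"

```text
time_s: 21.78
eef_pos: [0.5306, -0.1674, 0.2352]
eef_rot: [3.128, 0.287, -0.004]
wrist_force: [0.2, -0.6, 0.7]
opening: 0.111
grip_force: 3.0
```

```bash
python3 -c "
from fit import *
where(); look('e')"
```

```text
t 21.78 pos [ 530.6 -167.4  235.2] tooly -79.51 tilt [-0.003 -0.001 -1.   ] F [ 0.2 -0.6  0.7] T [-0.33 -0.12 -0.  ] open 9.7 g 3.0 q [-0.01  0.27 -0.16  0.   -1.14  1.77]
tcp in fork -0.15 -4.03 Fxy 0.1 -0.7
top tip pts 0 
top bar 0 
top head 0 
scene tip pts 28 (np.float64(1.6), np.float64(-59.9), np.float64(-47.0), np.float64(148.0))
scene bar 0 
scene head 73 (array([ 5., 40.]), np.float64(148.1))
```

Call:
send_rows --pt "0 0 0 0" --pt "0 0 0 0" --pt "0 0 0 0" --jaw 150

```text
time_s: 22.13
eef_pos: [0.5307, -0.1652, 0.2367]
eef_rot: [-3.128, -0.291, 0.001]
wrist_force: [-0.2, 0.7, 0.7]
opening: 0.261
grip_force: 0.1
```

Call:
send_rows --pt "0 0 0.01 0" --pt "0 0 0.03 0" --pt "0 0 0.03 0" --pt "0 0 0.03 0" --pt "0 0 0.02 0"

```text
time_s: 22.55
eef_pos: [0.5314, -0.166, 0.3613]
eef_rot: [3.126, 0.291, 0.008]
wrist_force: [1.2, 0.2, 0.6]
opening: 0.406
grip_force: 0.0
```

Call:
send_rows --pt "0 0 0 0" --pt "0 0 0 0" --pt "0 0 0 0" --pt "0 0 0 0" --pt "0 0 0 0"

```text
time_s: 22.97
eef_pos: [0.5305, -0.1659, 0.3557]
eef_rot: [-3.128, -0.29, 0.004]
wrist_force: [-0.2, -0.4, -0.3]
opening: 0.411
grip_force: 0.0
```

```bash
python3 - <<'E'
from fit import *
where(); look('g')
d=read_camera("scene")
cv2.imwrite("pics/p8.png",cv2.resize(d["image"][220:370,60:240],(720,600),interpolation=cv2.INTER_CUBIC))
E
```

```text
t 22.97 pos [ 530.5 -165.9  355.7] tooly -79.41 tilt [-0.003  0.    -1.   ] F [-0.2 -0.4 -0.3] T [-0.06 -0.02  0.01] open 35.7 g 0.0 q [-0.01  0.21  0.05 -0.   -1.42  1.77]
tcp in fork 0.01 -2.53 Fxy -0.3 -0.4
top tip pts 0 
top bar 0 
top head 84 (array([-1.1, 40.7]), np.float64(148.8))
scene tip pts 92 (np.float64(0.5), np.float64(-74.8), np.float64(-46.8), np.float64(147.9))
scene bar 0 
scene head 102 (array([-0.7, 40. ]), np.float64(148.3))
```

View pics/p8.png

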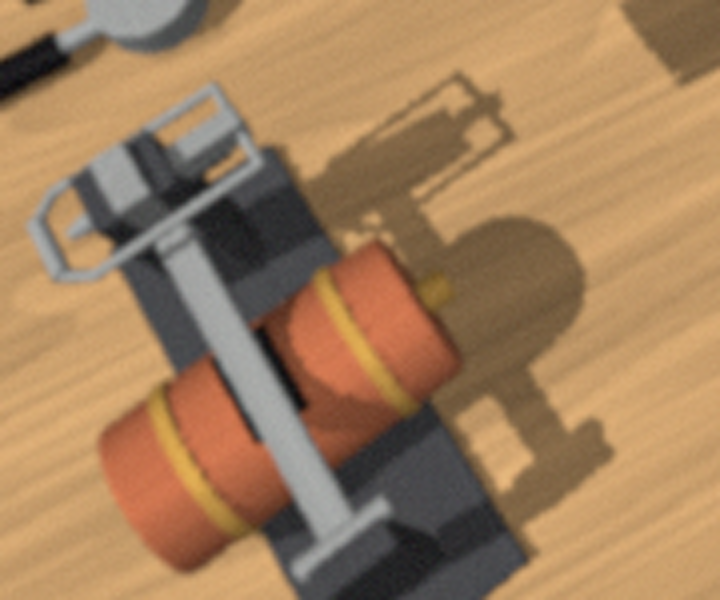

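The ring is shut around the fork, its bar beyond the pin tip at (45,250), and the head is against the cheek. I'll check the bar height, then hand in.

```bash
python3 - <<'E'
from fit import *
a=np.radians(10.4); ex=np.array([np.cos(a),np.sin(a),0]); ey=np.array([-np.sin(a),np.cos(a),0]); o=np.array([.530,-.1634,0])
Q=np.load("gscene.npy").reshape(-1,3); X=1e3*((Q-o)@ex); Y=1e3*((Q-o)@ey); Z=1e3*Q[:,2]
m=(abs(X)<14)&(Y<-63)&(Y>-90)&(Z>100)&(Z<200); z=np.percentile(Z[m],90); print(m.sum(),Y[m].mean(),z)
if m.sum()>10 and 135<z<152: print(r.sign_off())
E
```

```text
66 -69.93570687965571 144.37267547411346
the job is handed in; nothing more can be done
None
```

The linchpin is pushed home through the fork, and its ring is shut past the tip with the bar lying level. The gripper is clear, none of the other items were touched, and the job was handed in at about 23 s of the 72 s limit. The hand-in returned no verdict.

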